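Square the detector arm to the optical rail and hold it

ROBOT

A 6-joint arm with a two-finger parallel gripper is mounted at the origin on the work surface. World frame = base frame: x ahead of the robot, y to its left, z up, the work surface at z = 0. Lengths are in m, angles in rad, forces in N, time in s.
With the tool pointing down it reaches from about 0.25 to 0.8 m from the base axis. Payload 3.9 kg.
Tool frame: the origin (TCP) lies on the centre line of the jaws, within the pads' length; the fingertips stand 17 mm ahead of it and the grasp point (between the pads) lies 2 mm behind it (arm.tips_ahead is the z of the fingertips in the tool frame, in m); z points along the fingers, y is the line along which they close (so a half turn about z gives the same grasp; the last joint's range is limited). The gripper opens to 85 mm and grips with 20 to 120 N. Pads are 22 mm wide; open, the fingers measure 114 mm over their backs; the gripper's body (76 mm by 85 mm) begins 54 mm behind the grasp point. The pads swing forward as they close: fully open they stand 13 mm farther back than shut.
Start: joints at [-1.149, 0.26, -0.138, 1.173, 0, 1.571], TCP at [0.215, -0.479, 0.216] pointing down, gripper open.
Joint ranges: [-2.78, 2.78], [-0.83, 1.72], [-1.28, 1.37], [-1.9, 2.12], [-1.57, 1.48], [-3.14, 3.14]. Speed limits (rad/s): [2.57, 2.57, 3.14, 3.14, 3.14, 3.14].

INTERFACE

Orientations are given as a rotation vector (axis times angle).
In Python, from plant import arm gives the robot as it stands. Calls block until the motion is done:
- arm.move_ptp(position, orientation): joint-space move of the TCP to a pose.
- arm.line_to(position, max_speed=0.15, orientation=None, force_limit=None): straight line of the TCP; orientation=None keeps the orientation; max_speed is the mean speed in m/s. With force_limit (N) it stops when the force on the tool has changed by that much, and returns True; else False.
- arm.set_joints(angles): joint-space move.
- arm.grip(opening, squeeze=None): finger opening in m; squeeze is the grip in N (None keeps the last); returns when the fingers have stopped.
- arm.dwell(seconds).
- arm.inverse_kinematics(position, orientation): joint angles nearest the present ones, or None.
- arm.grab_frame(name): name is "side" or "top"; returns a dict with "img" (400x640x3 uint8, red, green, blue), "z_map" (400x640 float32, m along the optical axis (not along the pixel's ray), 0 where there is no reading), "K" (3x3 intrinsics, pixels), "D" ([k1, k2, p1, p2, k3] as OpenCV has them; the pictures are not rectified), "pose" (4x4, takes a point from camera to world coordinates). Camera axes: x right, y up, looking along -z (the intrinsics and any distortion apply to the point x, -y, -z); pixel columns grow to the right and rows downward; lengths in m; the calibration is good to about 2 mm. A picture is of the moment at which its call begins.
A pose or a line that the arm cannot do raises arm.Unreachable and nothing moves.
- arm.job_done(): hands the job in; it is judged then, once.
Readings, each from a call of its own:
- arm.read_t(): time.
- arm.read_qpos(): joint angles.
- arm.read_joint_vel(): joint speeds.
- arm.read_joint_torque(): joint torques, N m.
- arm.read_tcp_pos(): TCP position.
- arm.read_orientation(): TCP orientation.
- arm.read_contact_force(): force on the tool from outside, world axes, zero at the start.
- arm.read_ft_torque(): the same for the moment, N m.
- arm.read_opening(): finger opening in m.
- arm.read_grasp_force(): force on a finger pad.
Only numpy, scipy, OpenCV 4.12 (cv2) and the standard library are available. Lean on these libraries where they do the work, as an engineer would, in place of code of your own. Each camera call takes 0.05 s, during which the arm holds its last target. There are 200 camera calls.

TASK

The detector arm's swivel on the optical rail is still loose and the arm hangs askew. Slide its carrier along the rail right up against the end stop, then press the engineer's square into the corner between rail and arm - stock flat along the rail's side, blade along the arm - until both faces touch and the arm stands square to the rail. Finish holding the square firmly pressed into that corner, flat on the board, so that a colleague can tighten the swivel; do not let go, and leave the other loose things alone.

Things in the scene. Friction and masses are not known exactly. Their poses are not given: they have to be found in the camera images.
- rail: Low steel rail, 400 x 40 mm, 10 mm high, screwed to a fixed aluminium breadboard (300 x 600 mm; its top is 12.7 mm above the bench). Origin: centre of the rail's underside, on the board's top. y runs along the rail towards the end stop, z up. The side face at x = -20 mm, on the robot's side, is the face for the square's stock.
- rail_stop (a point): End stop: dark block 46 x 20 x 20 mm clamped on top of the rail. This point is the middle of the face that the carrier meets: rail y = 145 mm, 20 mm above the board. Axes as the rail's.
- carrier (a joint): Slide of the carrier along the rail (m), growing towards the end stop: 0.160 when fully against the stop, where it can go no farther. Starts between 0.01 and 0.10; about 4 N of drag, stays where left. At value q the carrier's centre is at rail y = q - 40 mm.
- carrier_post (a point): The carrier's grip: an upright dark round post holder, 25 mm in diameter, 40 mm tall, on the middle of the carrier block (46 x 50 mm, top 32 mm above the board). This point is on its axis, half-way up: 52 mm above the board, 20 mm below its top. Axes as the rail's.
- crossarm (a joint): Swivel of the detector arm on its carrier (rad), about the vertical: 0 when square to the rail. Starts at 0.07 to 0.18, outer end leaning away from the stop (to rail -y), closing the corner. About 0.12 N m of friction, stays where left, can be pushed either way.
- crossarm_pivot (a point): Swivel axis of the arm, 11 mm above the board; 24 mm out from the rail's side face, mid-width of the bar. Over it, an ear of the carrier and a round clamp knob, its top 45 mm above the board. Axes turn with the arm: x along the bar towards the rail, z up.
- crossarm_face (a point): The arm: aluminium bar 160 x 30 mm, top 21 mm above the board, from 4 to 164 mm out from the rail's side face. Point on its long side face for the blade, 79 mm out, 11 mm above the board; x along the bar to the rail, y into the bar. Square and at the stop, this face is at rail y = 87 mm. A detector on a post, 101 mm high, stands on the bar 146 mm out.
- square_stock (a point): Engineer's square, smooth steel, 0.5 kg, loose, flat on the board, on the arm's side away from the stop. Point: centre of its thick stock (100 x 25 mm, 22 mm high), 11 mm up. y along the stock to the heel end (+50 mm), where the blade leaves towards -x; outer stock face at x = +12.5 mm. Seated, axes match the rail's. Fingers on the stock's upper 10 mm, across its width, pass over the rail.
- square_heel (a point): Outer (heel) corner of the square, at x = +12.5, y = +50 mm from the stock's centre, same height; it goes right into the corner. The blade starts here: 20 mm wide, 4 mm thick, 9 to 13 mm above the underside, its outer edge flush with the stock's heel end, its tip 125 mm from the stock's outer face.
- spare_post: Bystander: loose spare post holder, 25 mm diameter, 60 mm tall, foot 32 mm, on the board beyond the stop; origin under its foot.
- jar: Bystander: amber glass jar, 48 mm diameter, 70 mm tall, on the bench at the left; origin under its base.
- driver: Bystander: screwdriver, 170 mm long, lying on the bench at the right.
- lens_case: Bystander: flat grey lens case 50 x 50 x 22 mm on the bench; origin under its centre.
Not all that is in view belongs to the job. There is more than one size of the part that bears square_stock; the job needs the largest.

How it is judged:
By the outcome, as a careful person would: the job done as asked, in the order asked, and still so for the second after the job is handed in, while the arm keeps its last pose, push and grip.
It also fails if it takes over 54 s, if anything falls off the work surface, if the arm or the gripper's body presses on something with over 40 N, if the wrist force passes 120 N, or if a joint passes its speed limit or range.

## Working session

There is one attempt and no reset: what is moved stays moved. The work goes in short steps, each a Python script; the robot and the scene stay as the last script left them, time stands still between calls to the robot, and variables do not carry over. Pictures are saved under pics/ and viewed, at most 10 in all, crops included, and the job is handed in when it is done.

```bash
ls; mkdir -p pics; cat > h.py <<'E'
import numpy as np, cv2
from plant import arm
def frame(n):
    f=arm.grab_frame(n); np.savez(f'/tmp/{n}.npz',**f); return f
def save(f,name,crop=None,scale=1):
    im=f['img'][...,::-1]
    if crop: r0,r1,c0,c1=crop; im=im[r0:r1,c0:c1]
    cv2.imwrite('pics/'+name,cv2.resize(im,None,fx=scale,fy=scale,interpolation=cv2.INTER_CUBIC))
def rays(f,px):
    p=cv2.undistortPoints(np.array(px,float).reshape(-1,1,2),f['K'],np.array(f['D'],float)).reshape(-1,2)
    d=np.c_[p[:,0],-p[:,1],-np.ones(len(p))]
    return d@f['pose'][:3,:3].T, f['pose'][:3,3]
def at_z(f,px,z):
    d,o=rays(f,px); return o+d*((z-o[2])/d[:,2])[:,None]
def at_depth(f,px):
    d,o=rays(f,px); z=np.array([f['z_map'][int(round(v)),int(round(u))] for u,v in px]); return o+d*z[:,None]
def project(f,P):
    P=np.atleast_2d(P); c=(P-f['pose'][:3,3])@f['pose'][:3,:3]
    c=c*[1,-1,-1]
    return cv2.projectPoints(c,np.zeros(3),np.zeros(3),f['K'],np.array(f['D'],float))[0].reshape(-1,2)
E
python3 - <<'E'
from h import *
for n in('top','side'):
    f=frame(n); save(f,n+'0.png',None,1.25); print(f['pose'],f['K'],f['D'])
E
```

```text
pics
[[-0.00313866  0.98128581 -0.19253132  0.28035881]
 [-0.99987773 -0.00602901 -0.01442834 -0.0241848 ]
 [-0.0153191   0.1924625   0.98118475  1.21847506]
 [ 0.          0.          0.          1.        ]] [[377.15352043   0.         318.18291263]
 [  0.         377.15352043 194.85121398]
 [  0.           0.           1.        ]] [0.00986479 0.         0.         0.         0.        ]
[[ 0.99914306  0.01437013 -0.03881557  0.43326718]
 [-0.03913188  0.63349754 -0.77275453 -1.28897835]
 [ 0.01348498  0.77361125  0.633517    1.1252601 ]
 [ 0.          0.          0.          1.        ]] [[494.76360254   0.         319.03222265]
 [  0.         494.76360254 199.77935699]
 [  0.           0.           1.        ]] [-0.12789514  0.          0.          0.          0.        ]
```

View pics/top0.png

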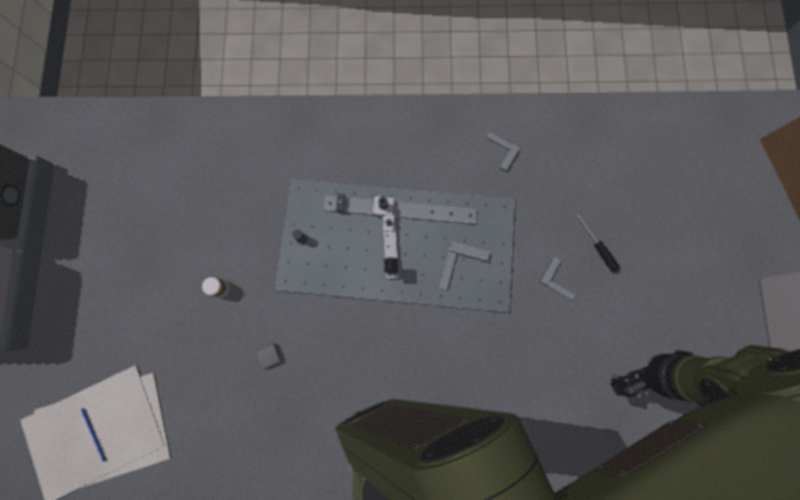

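View pics/side0.png

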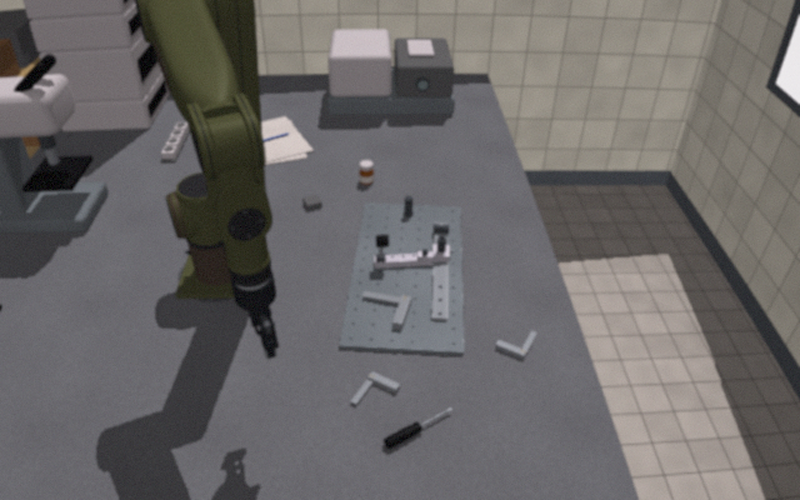

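Top view: the rail runs from (325,203) to (476,215), with the stop at its left end and the carrier near (384,205). The arm hangs down to (392,268) and the large square is on the board with its heel at about (452,244). The two smaller squares lie off the board. Next I'll zoom in for measuring.

```bash
python3 - <<'E'
from h import *
f=dict(np.load('/tmp/top.npz')); save(f,'top1.png',(135,255,220,420),4)
g=dict(np.load('/tmp/side.npz')); save(g,'side1.png',(150,290,265,385),4.2)
E
```

```text
(no output)
```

View pics/top1.png

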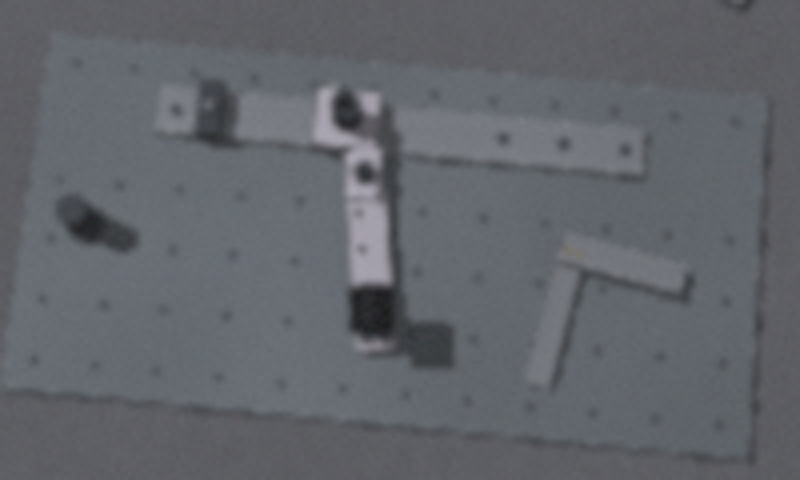

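View pics/side1.png

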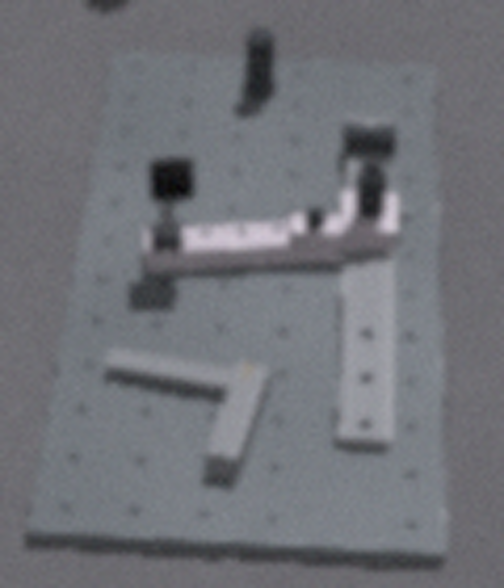

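```bash
cat > fit.py <<'E'
from h import *
from scipy.optimize import least_squares
T=lambda u,v:((u+.5)/4-.5+220,(v+.5)/4-.5+135)
S=lambda u,v:((u+.5)/4.2-.5+265,(v+.5)/4.2-.5+150)
B=.0127
def pts(p,L):
    L=np.array(L)/1e3; c,s=np.cos(p[2]),np.sin(p[2])
    return np.c_[p[0]+c*L[:,0]-s*L[:,1],p[1]+s*L[:,0]+c*L[:,1],B+L[:,2]]
def fit(p0,obs):
    def r(p): return np.concatenate([(project(f,pts(p,L))-np.array(px)).ravel() for f,L,px in obs])
    s=least_squares(r,p0,loss='soft_l1'); print(np.round(s.x,4),'rms px',np.round([np.sqrt(np.mean((project(f,pts(s.x,L))-np.array(px))**2)) for f,L,px in obs],2)); return s.x
if __name__=='__main__':
    t=dict(np.load('/tmp/top.npz')); g=dict(np.load('/tmp/side.npz'))
    ro=[(t,[(20,200,10),(-20,200,10),(20,-200,10),(-20,-200,10)],[T(160,85),T(156,133),T(648,131),T(643,176)]),
        (g,[(20,-200,10),(-20,-200,10)],[S(393,439),S(337,437)])]
    for o in (ro,ro[:1]): R=fit([.45,0,0],o)
    R=fit([.45,0,0],ro)
    so=[(t,[(12.5,50,22),(12.5,-50,22),(-12.5,-50,22),(-112.5,50,13),(-112.5,30,13)],[T(567,232),T(691,266),T(686,294),T(526,383),T(552,388)]),
        (g,[(12.5,50,22),(12.5,-50,22),(-12.5,-50,22),(-112.5,50,13)],[S(267,369),S(236,462),S(207,460),S(108,350)])]
    for o in (so,so[:1]): Q=fit([.38,-.2,0],o)
    inv=lambda P:np.array([[np.cos(R[2]),np.sin(R[2])],[-np.sin(R[2]),np.cos(R[2])]])@(P[:2]-R[:2])
    print('post',inv(at_z(t,[T(346,102)],B+.072)[0]),inv(at_z(g,[S(372,170)],B+.072)[0]))
    print('block corners',[inv(x) for x in at_z(t,[T(318,86),T(381,94),T(315,142)],B+.032)])
    print('arm face',[inv(x) for x in at_z(t,[T(385,200),T(392,285),T(392,348),T(357,350)],B+.021)])
    print('tips',arm.tips_ahead, arm.read_orientation())
E
python3 fit.py
```

```text
[ 0.6081 -0.0123 -0.094 ] rms px [0.52 0.56]
[ 0.6067 -0.012  -0.1013] rms px [0.28]
[ 0.6081 -0.0123 -0.094 ] rms px [0.52 0.56]
[ 0.495  -0.1919 -0.2787] rms px [0.51 0.79]
[ 0.4937 -0.1909 -0.2843] rms px [0.34]
post [0.00146254 0.04240587] [0.00342489 0.04250742]
block corners [array([0.0244081 , 0.06931105]), array([0.02211002, 0.01784764]), array([-0.02237962,  0.06701636])]
arm face [array([-0.06259039,  0.0070145 ]), array([-0.13111527, -0.00490885]), array([-0.18129467, -0.00949724]), array([-0.18533084,  0.01788393])]
tips 0.017 [-3.07031010e+00 -6.57230621e-01  5.25259983e-04]
```

```bash
cat >> h.py <<'E'
from scipy.spatial.transform import Rotation as Ro
RAIL=np.array([.6076,-.0122,-.097]); B=.0127
def down(a):  # tool y axis along rail-like direction a (angle of y axis from world y)
    best=None
    for k in (0,np.pi):
        y=np.array([-np.sin(a+k),np.cos(a+k),0]); z=np.array([0,0,-1.]); x=np.cross(y,z)
        rv=Ro.from_matrix(np.c_[x,y,z]).as_rotvec()
        q=arm.inverse_kinematics([.45,-.05,.2],rv)
        if q is not None and (best is None or abs(q[5])<best[0]): best=(abs(q[5]),rv)
    return best[1]
def w(p,z,R=RAIL): # rail/square frame mm-> world
    c,s=np.cos(R[2]),np.sin(R[2]); return np.array([R[0]+c*p[0]-s*p[1],R[1]+s*p[0]+c*p[1],B+z])
def inv(P,R=RAIL):
    c,s=np.cos(R[2]),np.sin(R[2]); d=np.array(P)[:2]-R[:2]; return np.array([c*d[0]+s*d[1],-s*d[0]+c*d[1]])
def st(m=''):
    print(m,'t',round(arm.read_t(),2),'tcp rail',np.round(inv(arm.read_tcp_pos()),4),'z',round(arm.read_tcp_pos()[2]-B,4),'F',np.round(arm.read_contact_force(),1),'open',round(arm.read_opening(),4),'q6',round(arm.read_qpos()[5],2))
E
python3 - <<'E'
from h import *
o=down(RAIL[2]); x=.001
arm.move_ptp(w((x,.0425),.135),o); st('above')
arm.line_to(w((x,.0425),.054),.12); st('at')
arm.grip(.02,30); st('gripped')
hit=arm.line_to(w((x,.135),.054),.06,force_limit=16); st('pushed %s'%hit)
E
```

```text
above t 2.42 tcp rail [0.0011 0.0415] z 0.1351 F [ 0.5 -0.3  0. ] open 0.0855 q6 0.15
at t 3.24 tcp rail [0.0016 0.0424] z 0.0546 F [-0.   0.1 -0.1] open 0.0854 q6 0.15
gripped t 3.87 tcp rail [0.0013 0.0429] z 0.0546 F [-1.   0.8  4.1] open 0.0221 q6 0.15
pushed True t 5.13 tcp rail [0.0014 0.1216] z 0.0546 F [ 0.  -1.4  5.2] open 0.022 q6 0.28
```

```bash
python3 - <<'E'
from h import *
hit=arm.line_to(w((.0013,.140),.054),.03,force_limit=20); st('pushed %s'%hit)
arm.grip(.06); st('rel')
arm.line_to(w((.0013,.122),.135),.15); st('up')
arm.move_ptp(w((-.18,-.10),.2),down(-.28+np.pi/2)); st('sq')
f=frame('top'); save(f,'top2.png',(135,255,220,420),4)
g=frame('side'); save(g,'side2.png',(150,290,265,385),4.2)
E
```

```text
pushed True t 5.5 tcp rail [0.0014 0.1214] z 0.0546 F [ 0.1 -2.   5.5] open 0.0218 q6 0.29
rel t 5.95 tcp rail [0.0008 0.122 ] z 0.0541 F [-1.1  0.   0.1] open 0.0602 q6 0.29
up t 6.63 tcp rail [0.0008 0.1219] z 0.1343 F [ 0.7  0.5 -0.5] open 0.0599 q6 0.29
sq t 8.22 tcp rail [-0.1798 -0.0998] z 0.1996 F [0.5 0.3 0.1] open 0.0597 q6 -1.51
```

View pics/top2.png

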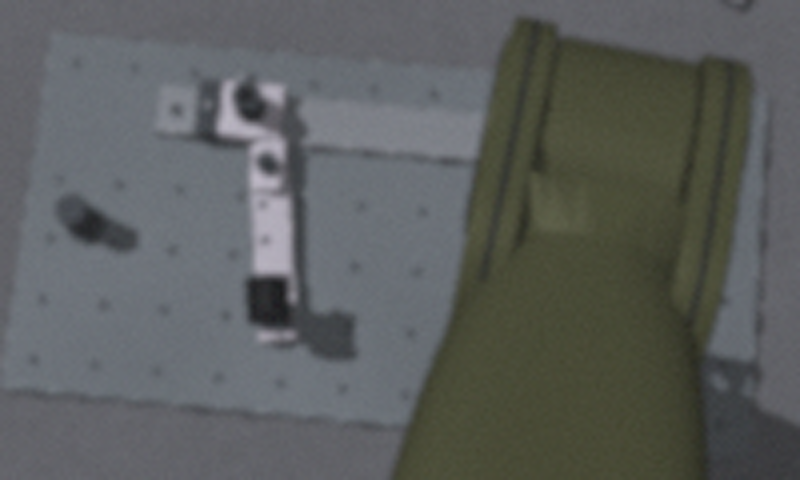

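```bash
python3 - <<'E'
from h import *
SQ=np.array([.4945,-.1915,-.281])
o=down(SQ[2]+np.pi/2)
arm.move_ptp(w((0,0),.10,SQ),o); st('above')
arm.line_to(w((0,0),.0285,SQ),.08,force_limit=12); st('low')
arm.grip(.015,60); st('grip')
g=frame('side'); save(g,'side3.png',(180,300,265,385),5)
E
```

```text
above t 8.99 tcp rail [-0.0959 -0.1888] z 0.1 F [-1.  -0.1  0. ] open 0.0598 q6 -1.66
low t 10.03 tcp rail [-0.0947 -0.1895] z 0.029 F [-0.2 -0.3  0. ] open 0.0599 q6 -1.66
grip t 10.53 tcp rail [-0.0952 -0.1895] z 0.0286 F [-0.4 -0.5 -0.3] open 0.015 q6 -1.66
```

View pics/side3.png

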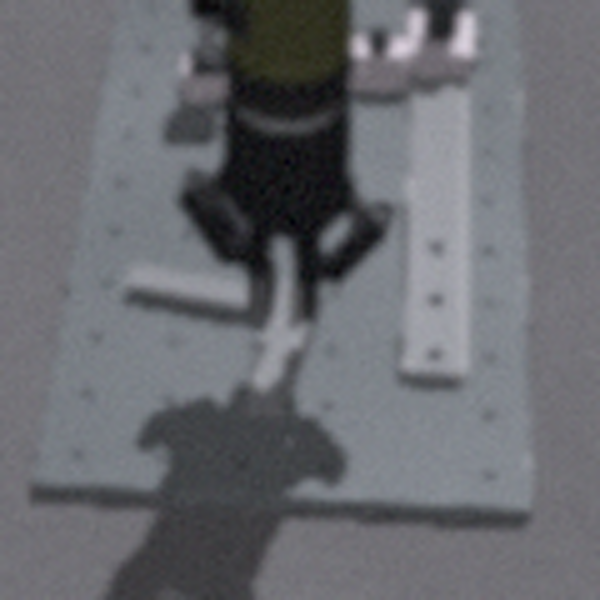

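```bash
python3 - <<'E'
from h import *
print(arm.read_grasp_force()); arm.grip(.0,60); st(); print(arm.read_grasp_force())
E
```

```text
0.0
 t 10.88 tcp rail [-0.0953 -0.1894] z 0.0285 F [-1.1  0.8  0.1] open 0.0 q6 -1.66
0.0
```

```bash
python3 - <<'E'
from h import *
g=dict(np.load('/tmp/side.npz')); p=arm.read_tcp_pos(); print(p)
SQ=np.array([.4945,-.1915,-.281])
P=[p,p-[0,0,.017]]+[w(a,z,SQ) for a,z in [((.0125,.05),.022),((.0125,-.05),.022),((-.0125,-.05),.022),((-.0125,.05),.022),((-.1125,.05),.013)]]
print((project(g,P)-[265,180])*5)
f=frame('side'); save(f,'side4.png',(200,290,280,370),6.5)
z=f['z_map'][225:270:3,300:340:3]
d=at_depth(f,[(u,v) for v in range(225,270,3) for u in range(305,335,3)])[:,2].reshape(15,10); print(np.round((d-B)*1e3).astype(int))
E
```

```text
[ 0.49444515 -0.19148301  0.04115968]
[[275.88273428 328.01253188]
 [275.47595773 347.36359423]
 [313.48721656 285.34406436]
 [276.22750412 395.23780928]
 [236.41092916 387.75130505]
 [275.4248705  278.51227546]
 [125.64029886 261.62914429]]
[[ 112  118  102  102  128  125  136  136  128   -7]
 [   1  104  109   98  114  112  120  120    0  105]
 [  -2   -4   91   95   98   98  111  106  102  109]
 [  -5   -2   -1   -2   82   89   88   91   96   99]
 [  13   12    4    7   72   73   80   68   20   -4]
 [   2    6   14   12   54   62   62   52    5    0]
 [   1   -3    2   -4    0   52   51   20   -3   -1]
 [  -1   -7   -2    2   -1   21   20   18   -4    0]
 [  -1   -1   -5   -4   20   18   20    9   -2    1]
 [  -2   -1    2   -3   20   18   17    1   -1   -2]
 [  -3   -3    0    1   20   21   24 1113    2    0]
 [   1   -1    0   19   16   17    5    2    0   -2]
 [  -5    1   -3    3    7    7   -5   -2    3    1]
 [  -3    1   -2   -9   -1   -3   -1    1   -4   -8]
 [  -2    0   -2   -4   -5    0   -7   -4   -1   -2]]
```

View pics/side4.png

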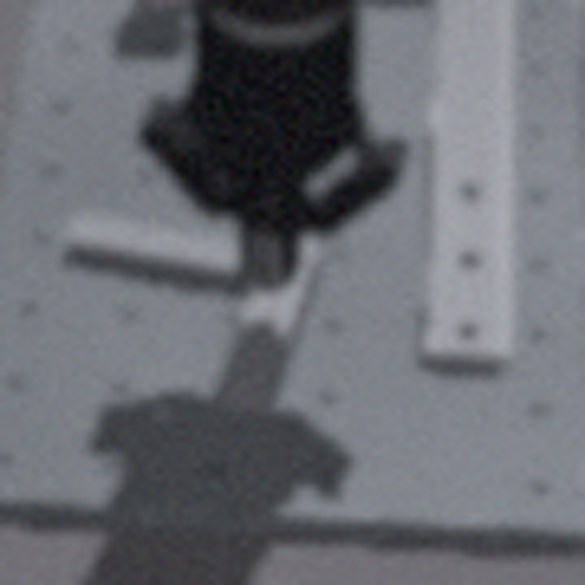

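```bash
python3 - <<'E'
from h import *
p=arm.read_tcp_pos()
print(arm.line_to(p-[0,0,.022],.02,force_limit=5)); st()
E
```

```text
True
 t 11.97 tcp rail [-0.0954 -0.1894] z 0.0067 F [-0.4 -0.2  4.4] open 0.0001 q6 -1.66
```

```bash
python3 - <<'E'
from h import *
p=arm.read_tcp_pos()
arm.line_to(p+[0,0,.02],.1); arm.grip(.05); st('open')
print(arm.line_to(p-[0,0,.04],.03,force_limit=5)); st('touch')
g=frame('side'); save(g,'side5.png',(200,290,280,370),6.5)
E
```

```text
open t 12.86 tcp rail [-0.0955 -0.1894] z 0.0266 F [ 0.8 -0.1  0.5] open 0.0498 q6 -1.66
True
touch t 14.23 tcp rail [-0.0955 -0.1893] z -0.0183 F [-1.3 -0.9  4.5] open 0.0501 q6 -1.66
```

View pics/side5.png

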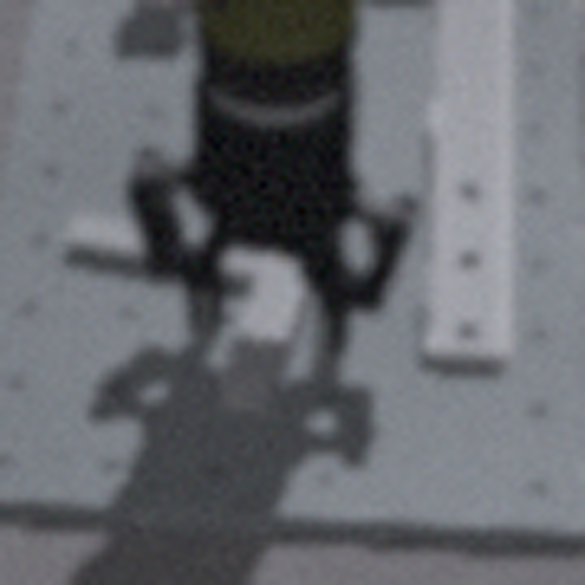

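The fingertips actually reach about 17 mm less far than the TCP data says: touching the board reads −18 mm. The picture shows the open fingers straddling the stock at about (210,320) and (330,330). I'll correct the grasp height and grip.

```bash
python3 - <<'E'
from h import *
SQ=np.array([.4945,-.1915,-.281])
arm.line_to(w((0,0),-.0045,SQ),.05); st('h')
arm.grip(.010,70); st('grip'); print(arm.read_grasp_force())
p=arm.read_tcp_pos(); z=p[2]-B
o=down(RAIL[2]+np.pi/2)
if arm.read_grasp_force()>20:
    arm.line_to(w((-.060,-.06),z+.001),.08,orientation=o); st('carry'); print(arm.read_grasp_force(),arm.read_ft_torque())
    arm.line_to(w((-.050,-.01),z),.06); st('pre')
E
```

```text
h t 14.72 tcp rail [-0.0948 -0.1895] z -0.0042 F [ 0.2  0.5 -0.5] open 0.0498 q6 -1.66
grip t 15.07 tcp rail [-0.0953 -0.1894] z -0.0044 F [0.6 0.1 3.5] open 0.0229 q6 -1.66
69.52486038208008
carry t 18.18 tcp rail [-0.0601 -0.06  ] z -0.0036 F [-0.3  0.3 -4.7] open 0.0223 q6 1.55
87.3086439887993 [-0.01342675  0.01685188 -0.00249331]
pre t 19.18 tcp rail [-0.0501 -0.0102] z -0.0044 F [-0.7 -0.3 -4.1] open 0.0225 q6 1.64
```

The carry used the wrong half-turn (q6 went from −1.66 to +1.55), so I'll look before anything else.

```bash
python3 - <<'E'
from h import *
f=frame('top');g=frame('side')
a=cv2.resize(f['img'][135:255,220:420,::-1],None,fx=2.2,fy=2.2,interpolation=cv2.INTER_CUBIC)
b=cv2.resize(g['img'][160:290,270:385,::-1],None,fx=4.6,fy=4.6,interpolation=cv2.INTER_CUBIC)[:598]
o=np.zeros((598,800,3),np.uint8); o[:b.shape[0],:b.shape[1]]=b; a=cv2.resize(f['img'][135:255,220:330,::-1],None,fx=2.4,fy=2.4); o[:a.shape[0],530:530+a.shape[1]]=a[:, :270]
cv2.imwrite('pics/c6.png',o)
E
```

```text
(no output)
```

View pics/c6.png

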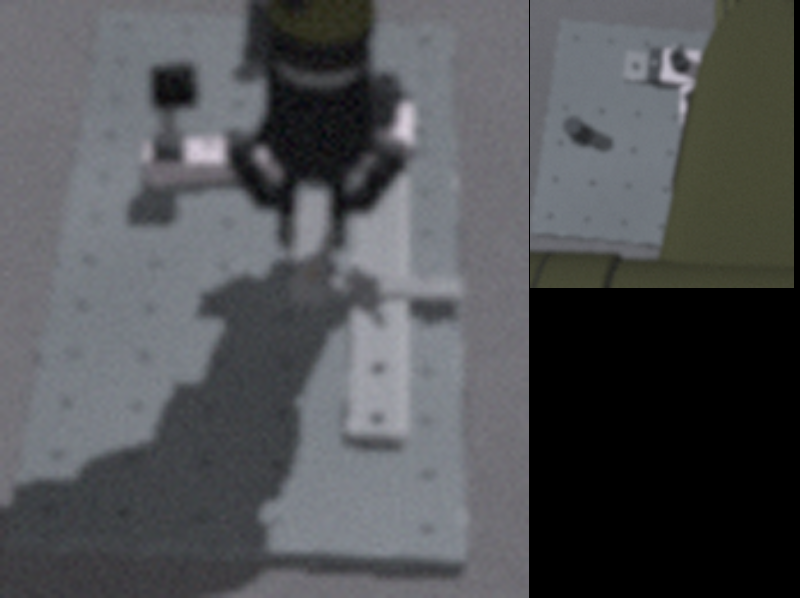

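The square is reversed: its blade crosses the rail at (420,290). Nothing else has been disturbed. I'll lift it clear, turn it back, set it down and regrip.

```bash
python3 - <<'E'
from h import *
o=down(RAIL[2]+np.pi/2)
o2=(Ro.from_rotvec(o)*Ro.from_euler('z',np.pi)).as_rotvec()
arm.line_to(w((-.050,-.01),.03),.1); 
arm.line_to(w((-.150,-.12),.035),.15); st('away')
q=arm.inverse_kinematics(w((-.150,-.12),.035),o2); print('q6',q[5])
assert q[5]<-1
arm.move_ptp(w((-.150,-.12),.035),o2); st('turned')
arm.line_to(w((-.070,-.07),.012),.12); st('over')
print(arm.line_to(w((-.070,-.07),-.010),.03,force_limit=5)); st('down')
E
```

```text
away t 20.92 tcp rail [-0.1489 -0.1197] z 0.0352 F [ 0.5 -0.1 -5.1] open 0.0225 q6 1.41
q6 -1.7301995300435722
turned t 23.57 tcp rail [-0.15 -0.12] z 0.035 F [-0.  -0.7 -4.7] open 0.0226 q6 -1.73
over t 24.52 tcp rail [-0.071  -0.0702] z 0.0118 F [-0.8  0.1 -4.7] open 0.0225 q6 -1.61
True
down t 25.09 tcp rail [-0.0703 -0.0703] z -0.005 F [ 1.4 -0.3  2.9] open 0.0222 q6 -1.61
```

```bash
python3 - <<'E'
from h import *
arm.grip(.036); arm.line_to(w((-.070,-.07),-.0042),.03); arm.grip(.01,80); st('regrip'); z=-.0044
arm.line_to(w((-.045,-.01),z),.08); st('pre')
print(arm.line_to(w((-.02,-.01),z),.03,force_limit=10)); st('x'); print(arm.read_ft_torque())
p=inv(arm.read_tcp_pos())
print(arm.line_to(w((p[0],.065),z),.04,force_limit=8)); st('y'); print(arm.read_ft_torque())
E
```

```text
regrip t 25.88 tcp rail [-0.0697 -0.07  ] z -0.0038 F [-0.5  0.   2.8] open 0.0229 q6 -1.61
pre t 26.85 tcp rail [-0.0441 -0.0097] z -0.0038 F [ 0.8 -0.2  4.7] open 0.0228 q6 -1.51
True
x t 27.42 tcp rail [-0.0318 -0.0099] z -0.0038 F [-0.8 -0.8  4.5] open 0.0227 q6 -1.51
[-0.02782127  0.10840889 -0.03261419]
True
y t 28.65 tcp rail [-0.0318  0.0392] z -0.0038 F [-0.6 -1.7  3.8] open 0.0222 q6 -1.42
[-0.32506389 -0.01758765  0.06382867]
```

```bash
python3 - <<'E'
from h import *
z=-.0044; x,y=-.0318,.0392
for i in range(1,4):
    a=arm.line_to(w((x+.0008*i,y),z),.02,force_limit=30); st('x%d %s'%(i,a))
    a=arm.line_to(w((x+.0008*i,y+.0008*i),z),.02,force_limit=30); st('y%d %s'%(i,a)); print(np.round(inv(arm.read_contact_force()[:2],np.array([0,0,RAIL[2]])),1),np.round(arm.read_ft_torque(),2))
E
```

```text
x1 False t 28.9 tcp rail [-0.0318  0.0393] z -0.0038 F [-2.7 -0.2  9.6] open 0.0229 q6 -1.42
y1 False t 29.15 tcp rail [-0.0317  0.0393] z -0.0038 F [-3.6 -3.2  9.8] open 0.0225 q6 -1.42
[-3.3 -3.5] [-0.42  0.58  0.11]
x2 False t 29.4 tcp rail [-0.0318  0.0393] z -0.0038 F [-4.3 -0.6 10.5] open 0.0223 q6 -1.42
y2 False t 29.65 tcp rail [-0.0317  0.0393] z -0.0038 F [-5.6 -4.8 10.5] open 0.0225 q6 -1.42
[-5.1 -5.3] [-0.74  0.87  0.17]
x3 False t 29.9 tcp rail [-0.0317  0.0393] z -0.0038 F [-6.5  1.1 11.7] open 0.0225 q6 -1.42
y3 False t 30.17 tcp rail [-0.0317  0.0393] z -0.0038 F [-7.1 -6.7 13.2] open 0.0225 q6 -1.42
[-6.4 -7.3] [-1.17  1.2   0.09]
```

```bash
python3 - <<'E'
from h import *
z=-.0044; x,y=-.0318,.0392
for d in (.004,.006):
    arm.line_to(w((x+d,y),z),.02,force_limit=40); arm.line_to(w((x+d,y+d),z),.02,force_limit=40)
arm.dwell(.3); st('press'); print(np.round(inv(arm.read_contact_force()[:2],np.array([0,0,RAIL[2]])),1),np.round(arm.read_ft_torque(),2),Ro.from_rotvec(arm.read_orientation()).as_matrix()[:2,1])
f=frame('top');g=frame('side')
b=cv2.resize(g['img'][175:265,285:365,::-1],None,fx=6.6,fy=6.6,interpolation=cv2.INTER_CUBIC)
a=cv2.resize(f['img'][140:230,230:320,::-1],None,fx=3,fy=3)
o=np.zeros((600,800,3),np.uint8); o[:b.shape[0],:b.shape[1]]=b; o[:270,530:]=a
cv2.imwrite('pics/c7.png',o)
E
```

```text
press t 31.93 tcp rail [-0.0317  0.0392] z -0.0038 F [-14.6 -13.5  20.6] open 0.0229 q6 -1.41
[-13.2 -14.9] [-2.61  2.59  0.17] [-0.99481016  0.10039926]
```

View pics/c7.png

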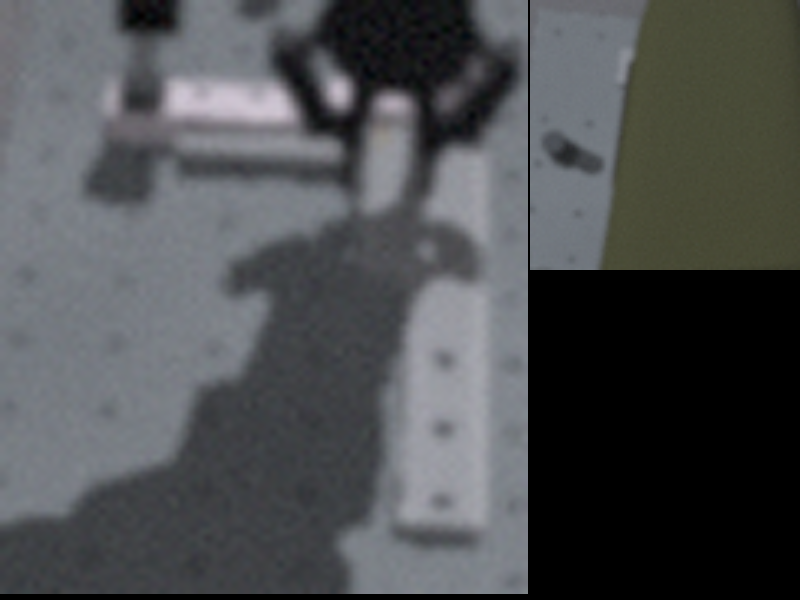

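The square is seated: its blade lies along the arm at (180–340,150) and its stock along the rail at (385,170). Both directions are pressed at about 14 N.

```bash
python3 -c "
from h import *
st(); arm.job_done()"
```

```text
t 32.03 tcp rail [-0.0317  0.0392] z -0.0038 F [-13.2 -12.9  20.4] open 0.0227 q6 -1.41
the job is handed in; nothing more can be done
```

I handed in the job at 32 s: the carrier is against the end stop and the square is still gripped flat on the board, pressed into the corner at about 14 N against both rail and arm; on the way I turned it 180° by mistake and had to lift it clear and set it down again, and saw nothing else disturbed.

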